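Fit the grating insert into the grater box

ROBOT

A 6-joint arm with a two-finger parallel gripper is mounted at the origin on a cart in front of the work surface, level with it; the furniture and walls round the work are solid. World frame = base frame: x ahead of the robot, y to its left, z up, the work surface at z = 0. Lengths are in mm, angles in rad, forces in N, time in s.
With the tool pointing down it reaches from about 400 to 925 mm from the base axis. Payload 12.5 kg.
Tool frame: the origin (TCP) lies midway between the tips of the shut fingers; the grasp point (between the pads) lies 19 mm behind it; z points along the fingers, y is the line along which they close (so a half turn about z gives the same grasp; the last joint's range is limited). The gripper opens to 95 mm and grips with 3 to 60 N. Pads are 20 mm wide; open, the fingers measure 119 mm over their backs; the gripper's body (75 mm by 180 mm) begins 59 mm behind the grasp point.
Start: joints at [-0.106, 0.491, 1.559, -0, 1.092, -0.106], TCP at [625.017, 0.021, 214.661] pointing down, gripper open.
Joint ranges: [-3.1, 3.1], [-0.84, 2.19], [0.05, 2.79], [-1.13, 4.28], [0.06, 2.93], [-2.69, 2.69]. Speed limits (rad/s): [2.22, 2.22, 2.79, 3.14, 3.14, 3.14].

INTERFACE

Orientations are given as [roll, pitch, yaw] about the fixed x, y, z axes, in that order (R = Rz(yaw) Ry(pitch) Rx(roll)).
In Python, from cell import env gives the robot as it stands.
- The arm moves only by the shell command python3 -m inch 'ROWS'. ROWS is JSON, a list of rows, each a list of 7 numbers: the turn, a rotation vector about the tool's x, y, z in rad, then the shift along the tool's x, y, z in cm, then the closure, from -1 (fully open) to 1 (shut). A call has 1 to 20 rows; each row shifts and turns the commanded pose from where the row before left it, along the tool's axes as they then stand; what a row does not reach is not made up. A row lasts 1/8 s, in which the tool goes at most 62.5 mm and 10.7 degrees, less where a joint would pass 70% of its speed; a pose out of reach is approached as far as the arm can. A call with a gripper value outside its range is refused whole. The fingers move at their own pace and stop on an object; the grip force is fixed at half the most. Time passes only in rows, so rows that do not move let the fingers close. It gives the time, the measured TCP pose, the force, the opening and the grip force at its end, in the units of the state.
- env.state(): the state, without advancing time (a new reading comes with each control period).
- env.read_camera(name): name is "scene" or "side" or "wrist"; returns a dict with "img" (480x640x3 uint8, red, green, blue), "depth" (480x640 float32, mm along the optical axis (not along the pixel's ray), 0 where there is no reading), "fx", "fy", "cx", "cy" (pixels), "position" and "orientation" of the camera in the world. Camera axes: x right, y down, z forward; pixel columns grow to the right and rows downward; lengths in mm; the calibration is good to about 2 mm. A picture is of the moment at which its call begins.
- env.job_done(): hands the job in; it is judged then, once.
Trained networks look in a picture, given as the dict that the camera call returned (one of the last four; its "shot" number tells which), for a name from the list of things; names that differ only in an ending like _2 or _b are one class to them, and where a whole thing is asked for, a point or a joint stands for the part that bears it (a point fixed in the world has none). Each returns a list of dicts, best first, with "score" (0 to 1); they miss things now and then, are a little off and sometimes report something else, mostly with a low value. They report only what shows in the picture. A call takes as long as a camera call. They do not tell look-alikes from the thing itself.
- env.find_in(picture, target): "centre" ([x, y, z] in mm, in the coordinates of the camera as it stood for that picture, good to about 4 mm: the middle of the surface that is visible of it).
- env.trace(picture, target): "mask" (480x640 bool, what is visible of it).
The state is a dict: "t": time; "joints": joint angles; "qvel": joint speeds; "tau": joint torques, N m; "eef_pos": TCP position; "tcp_rot": TCP orientation; "ft_force": force on the tool from outside, world axes, zero at the start; "moment": the same for the moment, N m; "opening": opening from 0.0 (shut) to 1.0 (fully open); "grip_force": force on a finger pad.
Only numpy, scipy, OpenCV 4.12 (cv2) and the standard library are available. Lean on these libraries where they do the work, as an engineer would, in place of code of your own. Each camera call takes 0.05 s, during which the arm holds its last target. There are 200 camera calls.

TASK

Set up the grater box for grating. Take the orange grating insert out of the stand, lay it flat on the bare worktop with its teeth up and let go, so that you can take it again level by its long sides, and press it down into the frame of the box until it is flush and both orange spring catches have snapped over its ends. Leave the black slicing insert standing in the stand, and do not push away or knock over the timer and the spice jar.

Things in the scene. Friction and masses are not known exactly. Their poses are not given: they have to be found in the camera images.
- grating_insert: insert to fit: orange frame, toothed steel plate; 112 (x) x 60 (y) x 12 mm (z), 90 g; each end has a tongue 40 mm wide, 5 mm thick, level with the underside, 6 mm long. Origin: centre of underside; z out of the toothed face. Fits either way round (half turn about z). Starts on a long edge in a slot of the stand: y up, origin 40, top edge 70 mm over the worktop, teeth away from the robot
- slicing_insert: the other insert, black frame with a slanting blade, the same size and axes, standing the same way in the other slot; leave it there
- insert_stand: grey stand, fixed, 118 (x) x 146 (y) x 30 mm high; origin: centre of its underside; two slots along its y at x = -35 and +35 mm, each 15 mm wide, 130 mm long, 20 mm deep (slot floor 10 mm above the worktop). Which insert is in which slot varies
- grater_box: white tub with grey frame on top, fixed, 182 (x) x 92 (y) x 70 mm high; origin: centre of its underside, x along its length. The frame's rectangular recess for the insert, open upward, is 126.4 (x) x 62.4 (y) mm and 12 mm deep. Both long rails are cut away over the middle 50 mm (down to 56 mm above the worktop): room for fingers at the insert's long sides
- recess (a point): centre of the recess's seat, 58 mm above the worktop: the insert's origin comes here when it is home; its top is then level with the frame's top (70 mm). Axes as the box.
- catch_a (a joint): orange spring catch at the box's +x end, in m: 0 = sprung in, up to 0.005 = pushed out. Its round nose reaches 2.5 mm over the tongue of a seated insert; an insert that is only laid in rests on the two noses, about 9 mm too high. Pressing past both takes about 10 N in all
- catch_b (a joint): the same at the box's -x end
- kitchen_timer: red round kitchen timer, about 68 mm across and 53 mm high; origin: centre of its underside; bystander
- spice_jar: spice jar with a red cap, 45 mm across and 106 mm high; origin: centre of its underside; bystander
There are look-alikes about, which are no part of the job. There is more than one size of the grating_insert; the job needs the larger.

How it is judged:
By the outcome, as a careful person would: the job done as asked, in the order asked, and still so for the second after the job is handed in, with the robot touching nothing.
It also fails if it takes over 56 s, if anything falls off the work surface, if the arm or the gripper's body presses on something with over 40 N, if the wrist force passes 120 N, or if a joint passes its speed limit or range.

## Working session

There is one attempt and no reset: what is moved stays moved. The work goes in short steps, Python scripts to look and compute and a shell command to move; the robot and the scene stay as the last step left them, time stands still between calls to the robot, and variables do not carry over. Pictures are saved under pics/ and viewed, at most 10 in all, crops included, and the job is handed in when it is done.

```bash
mkdir -p pics; cat > h.py <<'E'
import numpy as np, cv2
from scipy.spatial.transform import Rotation as R
from cell import env
def pose(p):
    o=np.array(p["orientation"],float)
    M=R.from_euler('xyz',o).as_matrix() if o.shape==(3,) else (o if o.shape==(3,3) else None)
    return M,np.array(p["position"],float)
def cloud(p):
    M,t=pose(p); d=p["depth"].astype(float)
    v,u=np.mgrid[:480,:640]
    c=np.stack([(u-p["cx"])/p["fx"]*d,(v-p["cy"])/p["fy"]*d,d],-1)
    W=c@M.T+t; W[d<=0]=np.nan
    return W
def save(p,n): cv2.imwrite("pics/"+n,cv2.cvtColor(p["img"],cv2.COLOR_RGB2BGR))
def w(p,c):
    M,t=pose(p); return M@np.array(c)+t
E
python3 - <<'E'
from h import *
print(env.state())
for n in ["scene","side"]:
    p=env.read_camera(n); save(p,n+"1.png"); print(n,p["position"],p["orientation"],p["fx"])
    W=cloud(p)
    for t in ["grating_insert","slicing_insert","insert_stand","grater_box","kitchen_timer","spice_jar"]:
        for r in env.find_in(p,t)[:3]: print(t,round(r["score"],2),w(p,r["centre"]).round())
        for r in env.trace(p,t)[:3]:
            m=r["mask"]; q=W[m]; q=q[~np.isnan(q[:,0])]; vs,us=np.nonzero(m)
            print("   mask",round(r["score"],2),m.sum(),us.mean().round(),vs.mean().round(),np.percentile(q,[2,50,98],axis=0).round().tolist() if len(q) else '')
E
```

```text
{'t': 0.0, 'joints': array([-1.05605054e-01,  4.91593954e-01,  1.55941181e+00, -2.96518750e-05,
        1.09167692e+00, -1.05599909e-01]), 'qvel': array([-3.46127742e-04, -1.16407209e-05, -7.51069837e-04, -9.08383313e-05,
        9.14250660e-04, -1.06729906e-03]), 'tau': array([-9.52334158e-04, -6.12640929e+01, -2.58175153e+01,  6.92750537e-02,
        4.83079045e-02, -1.38641695e-05]), 'eef_pos': array([6.24780748e+02, 3.56110855e-02, 2.14053333e+02]), 'tcp_rot': array([-3.14050592e+00, -8.87414641e-05,  1.57080482e+00]), 'ft_force': array([ 0.17158211, -0.36296812, -0.42793358]), 'moment': array([-0.02350917,  0.00983012,  0.01702379]), 'grip_force': 0.0, 'opening': 1.0008907194956356}
scene [  80.14115154 -561.13177429  600.54121287] [-2.18609112  0.02189078 -0.70094005] 436.5656880908215
grating_insert 0.85 [ 637. -232.   25.]
grating_insert 0.65 [ 513. -214.   45.]
grating_insert 0.42 [678.  71.  35.]
   mask 0.68 1341 385.0 321.0 [[491.0, -267.0, 20.0], [512.0, -211.0, 48.0], [523.0, -156.0, 71.0]]
   mask 0.58 911 438.0 306.0 [[617.0, -275.0, 2.0], [635.0, -235.0, 22.0], [646.
[... 1126 characters left out ...]
 378.0 [[492.0, -269.0, 17.0], [512.0, -210.0, 49.0], [528.0, -154.0, 73.0]]
insert_stand 0.94 [ 473. -236.   13.]
   mask 0.92 4319 311.0 409.0 [[413.0, -296.0, 8.0], [477.0, -238.0, 12.0], [535.0, -150.0, 33.0]]
grater_box 0.93 [512. 258.  49.]
   mask 0.61 3531 254.0 202.0 [[420.0, 243.0, 7.0], [510.0, 259.0, 48.0], [594.0, 339.0, 73.0]]
   mask 0.33 1296 331.0 379.0 [[493.0, -269.0, 17.0], [512.0, -212.0, 50.0], [528.0, -157.0, 73.0]]
kitchen_timer 0.69 [683.  69.  45.]
   mask 0.98 872 361.0 245.0 [[659.0, 55.0, 3.0], [683.0, 70.0, 42.0], [716.0, 107.0, 55.0]]
spice_jar 0.89 [696. -47.  71.]
   mask 0.86 1271 392.0 270.0 [[678.0, -56.0, 6.0], [692.0, -48.0, 73.0], [718.0, -16.0, 109.0]]
```

View pics/side1.png

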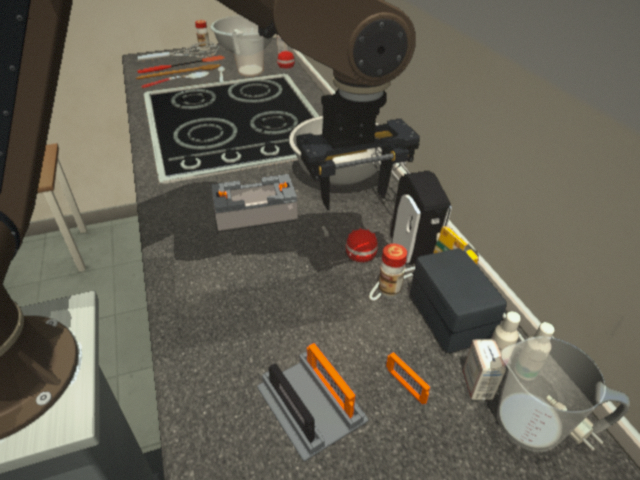

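```bash
python3 - <<'E'
from h import *
# fit yaw etc of inserts (top edge) and box frame
for n in ["scene","side"]:
    p=env.read_camera(n); W=cloud(p); 
    def f(lbl,box,z):
        m=np.all((W>[box[0],box[2],z[0]])&(W<[box[1],box[3],z[1]]),-1)
        q=W[m][:,:2].astype(np.float32); r=cv2.minAreaRect(q)
        print(n,lbl,len(q),np.round(cv2.boxPoints(r)).tolist(),"c",np.round(r[0],1),"size",np.round(r[1],1),round(r[2],1), "z",np.median(W[m][:,2]).round(1))
    f("orange top",(470,560,-310,-120),(64,78))
    f("black top",(400,468,-310,-120),(64,78))
    f("stand top",(390,560,-330,-120),(26,34))
    f("box top",(380,640,200,380),(66,76))
    f("small top",(600,670,-310,-160),(38,52))
    if n=="side":cv2.imwrite("pics/box1.png",cv2.resize(cv2.cvtColor(p["img"][150:270,170:340],cv2.COLOR_RGB2BGR),None,fx=4,fy=4))
E
```

```text
scene orange top 424 [[488.0, -157.0], [517.0, -265.0], [531.0, -261.0], [502.0, -153.0]] c [ 509.4 -209.1] size [ 14.4 111.3] 14.7 z 69.4
scene black top 499 [[422.0, -173.0], [448.0, -282.0], [462.0, -278.0], [435.0, -170.0]] c [ 441.6 -225.8] size [ 13.9 111.6] 13.8 z 69.5
scene stand top 1173 [[409.0, -159.0], [446.0, -300.0], [541.0, -275.0], [503.0, -133.0]] c [ 474.6 -216.8] size [ 97.7 146.6] 14.9 z 29.5
scene box top 728 [[413.0, 255.0], [595.0, 239.0], [603.0, 334.0], [421.0, 350.0]] c [508.1 294.6] size [ 95.6 183.1] 85.0 z 69.9
scene small top 219 [[616.0, -197.0], [639.0, -274.0], [650.0, -271.0], [626.0, -193.0]] c [ 632.8 -233.8] size [11.3 81.3] 17.0 z 43.2
side orange top 564 [[491.0, -157.0], [518.0, -266.0], [531.0, -263.0], [504.0, -154.0]] c [ 511.  -209.8] size [ 12.9 112. ] 13.8 z 71.0
side black top 612 [[423.0, -174.0], [451.0, -282.0], [462.0, -280.0], [435.0, -171.0]] c [ 443.  -226.5] size [ 12.1 112.3] 14.1 z 70.9
side stand top 1209 [[412.0, -158.0], [448.0, -300.0], [541.0, -277.0], [505.0, -135.0]] c [ 476.7 -217.5] size [ 96.  146.7] 14.0 z 30.7
side box top 1000 [[415.0, 251.0], [596.0, 234.0], [605.0, 335.0], [424.0, 351.0]] c [509.9 292.8] size [100.9 182.2] 84.7 z 71.2
side small top 320 [[616.0, -195.0], [643.0, -279.0], [653.0, -276.0], [626.0, -192.0]] c [ 634.6 -235.1] size [10.6 88. ] 17.4 z 44.9
```

The picture shows the stand at about (310,405). In it the black insert is at (290,405), near the robot, and the large orange insert at (331,378). The small look-alike insert stands alone at (408,378), the box is at (254,202), the timer at (361,245) and the jar at (392,270). I'll move above the orange insert first.

```bash
python3 -m inch '[[0,0,-0.06,-4.0,-2.2,0,0],[0,0,0,-4.2,-2.3,0,0],[0,0,0,-4.2,-2.3,0,0],[0,0,0,-4.2,-2.3,0,0],[0,0,-0.184,-4.2,-2.3,0,0],[0,0,0,0,0,0,0],[0,0,0,0,0,0,0]]'
python3 - <<'E'
from h import *
p=env.read_camera("wrist"); save(p,"w1.png"); W=cloud(p)
s=env.state(); print(s["eef_pos"],s["tcp_rot"],p["position"],p["orientation"],s["opening"])
m=np.all((W>[470,-310,62])&(W<[560,-120,80]),-1)
r=cv2.minAreaRect(W[m][:,:2].astype(np.float32)); print(m.sum(),r,np.median(W[m][:,2]))
E
```

```text
t: 2.28
eef_pos: [521.4, -213.0, 214.7]
tcp_rot: [3.141, -0.0, 1.812]
ft_force: [-0.7, 0.8, -1.0]
opening: 0.501
grip_force: 0.0
[ 521.54951573 -212.54879303  214.66997093] [ 3.14140023e+00 -1.28796398e-04  1.81331032e+00] [ 502.89004847 -144.04058461  384.2913199 ] [ 2.87918500e+00 -4.77530513e-04  2.41002210e-01] 0.4984531066914456
1840 ((508.5614929199219, -210.61380004882812), (11.500306129455566, 111.69123077392578), 13.599014282226562) 69.44682717672168
```

View pics/w1.png

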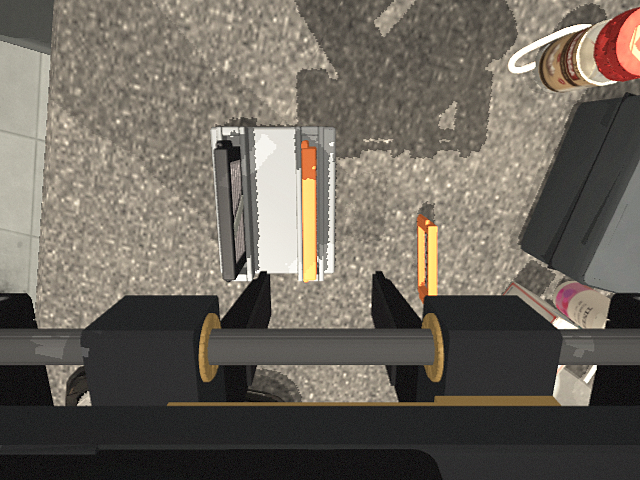

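The wrist view shows the orange insert at (309,210) standing between the fingers' planes, and the black one at (230,210). I'll grasp it and lift.

```bash
python3 -m inch '[[0,0,0,0.55,-1.1,2.0,0],[0,0,0,0,0,5.0,0],[0,0,0,0,0,5.0,0],[0,0,0,0,0,3.5,0],[0,0,0,0,0,1.5,0],[0,0,0,0,0,0,0],[0,0,0,0,0,0,1],[0,0,0,0,0,0,1],[0,0,0,0,0,0,1],[0,0,0,0,0,0,1],[0,0,0,0,0,0,1]]'
```

```text
t: 3.7
eef_pos: [509.4, -210.6, 44.9]
tcp_rot: [3.141, 0.0, 1.815]
ft_force: [0.1, -0.0, 4.5]
opening: 0.123
grip_force: 30.0
```

```bash
python3 -m inch '[[0,0,0,0,0,-2,1],[0,0,0,0,0,-5,1],[0,0,0,0,0,-5,1],[0,0,0,0,0,-4,1],[0,0,0.122,0,0,0,1],[0,0,0.122,0,0,0,1],[0,0,0,5,0.5,0,1],[0,0,0,5.5,0.5,0,1],[0,0,0,5.5,0,0,1],[0,0,0,5.5,0,0,1],[0,0,0,5.5,0,0,1],[-0.157,0,0,0,0,0,1],[-0.157,0,0,0,0,0,1],[-0.157,0,0,0,0,0,1],[-0.157,0,0,0,0,0,1],[-0.157,0,0,0,0,0,1],[0,0,0,0,0,0,1]]'
python3 - <<'E'
from h import *
s=env.state(); print(s["joints"],s["opening"],s["grip_force"])
p=env.read_camera("side"); save(p,"s2.png")
E
```

```text
t: 5.82
eef_pos: [513.9, 62.1, 202.0]
tcp_rot: [2.524, -0.015, 1.581]
ft_force: [1.0, 0.3, -0.4]
opening: 0.125
grip_force: 30.0
[-0.02409278  0.22077439  2.23581654  0.43074582  0.07523615 -0.44885019] 0.12476903760754625 29.999050442129374
```

View pics/s2.png

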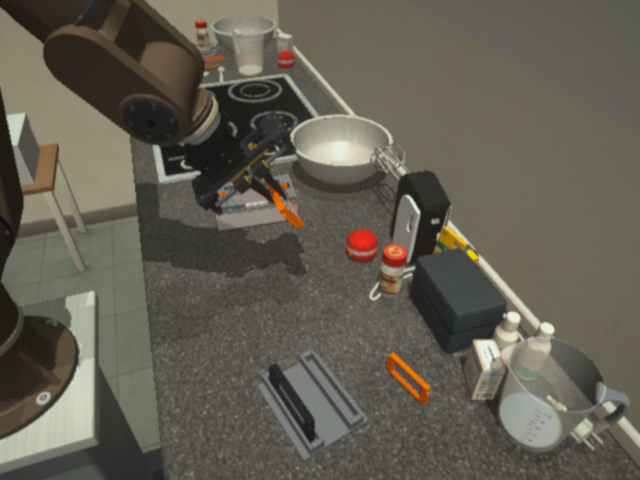

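The side view shows the insert held teeth up-forward near (285,210) and the slicing insert still in the stand. Joint 5 is at its limit pointing forward, so I'll turn to point left (+y) and tilt there. That heading also matches the box.

```bash
python3 -m inch '[[0.154,0,0,0,0,0,1],[0.154,0,0,0,0,0,1],[0.154,0,0,0,0,0,1],[0.154,0,0,0,0,0,1],[0,0,-0.184,0,0,0,1],[0,0,-0.184,0,0,0,1],[0,0,-0.184,0,0,0,1],[0,0,-0.184,0,0,0,1],[0,0,-0.184,0,0,0,1],[0,0,-0.184,0,0,0,1],[0,0,-0.184,0,0,0,1],[0,0,-0.184,0,0,0,1],[0,0,0,0,0,0,1]]'
python3 -m inch '[[-0.16,0,0,0,0,0,1],[-0.16,0,0,0,0,0,1],[-0.16,0,0,0,0,0,1],[-0.16,0,0,0,0,0,1],[-0.15,0,0,0,0,0,1],[0,0,0,0,0,0,1],[0,0,0,0,0,0,1]]'
python3 -c "
from h import *
s=env.state(); print(s['joints'],R.from_euler('xyz',s['tcp_rot']).as_matrix().round(3))"
```

```text
t: 7.5
eef_pos: [515.2, 64.6, 201.6]
tcp_rot: [3.118, 0.032, 3.057]
ft_force: [-0.1, -0.2, -1.0]
opening: 0.125
grip_force: 30.0
t: 8.38
eef_pos: [514.6, 65.6, 201.3]
tcp_rot: [2.328, 0.028, 3.059]
ft_force: [1.0, 0.0, -0.2]
opening: 0.125
grip_force: 30.0
[-0.38909376  0.46320492  1.94332401  0.85382574  1.18717764 -2.4121316 ] [[-0.996  0.036  0.079]
 [ 0.082  0.686  0.723]
 [-0.028  0.727 -0.686]]
```

```bash
python3 -m inch '[[0,0,0.038,0,-2.9,2.75,1],[0,0,0,0,-3.27,3.08,1],[0,0,0,0,-3.27,3.08,1],[0,0,0,0,-2.2,2.07,1],[0,0,0,0,-0.73,0.69,1],[0,0,0,0,0,0,1],[0,0,0,0,0,0,1]]'
python3 -c "
from h import *
s=env.state(); print(s['ft_force'],R.from_euler('xyz',s['tcp_rot']).as_matrix().round(3))"
```

```text
t: 9.25
eef_pos: [522.8, 66.3, 39.0]
tcp_rot: [2.33, -0.008, 3.036]
ft_force: [0.1, -0.1, -1.0]
opening: 0.123
grip_force: 30.0
[ 0.07123828 -0.11821341 -0.98692455] [[-0.994  0.078  0.071]
 [ 0.105  0.684  0.722]
 [ 0.008  0.726 -0.688]]
```

```bash
python3 -m inch '[[0,0,0,0,-0.36,0.34,1],[0,0,0,0,-0.22,0.21,1],[0,0,0,0,-0.07,0.07,1],[0,0,0,0,0,0,1],[0,0,0,0,0,0,1]]'
```

```text
t: 9.88
eef_pos: [524.8, 66.1, 31.1]
tcp_rot: [2.331, -0.014, 3.036]
ft_force: [-0.2, 0.1, -0.1]
opening: 0.121
grip_force: 30.0
```

```bash
python3 -m inch '[[0,0,0,0,-0.15,0.14,1],[0,0,0,0,0,0,1],[0,0,0,0,0,0,0.6],[0,0,0,0,0,0,0.4],[0,0,0,0,0,0,0.4],[0,0,0,0,0,0,0.4]]'
python3 - <<'E'
from h import *
p=env.read_camera("side"); i=p["img"][140:320,180:420]; cv2.imwrite("pics/s3.png",cv2.cvtColor(cv2.resize(i,None,fx=3,fy=3),cv2.COLOR_RGB2BGR))
E
```

```text
t: 10.62
eef_pos: [525.3, 66.1, 29.6]
tcp_rot: [2.331, -0.015, 3.036]
ft_force: [0.3, 0.5, 0.8]
opening: 0.297
grip_force: 0.1
```

View pics/s3.png

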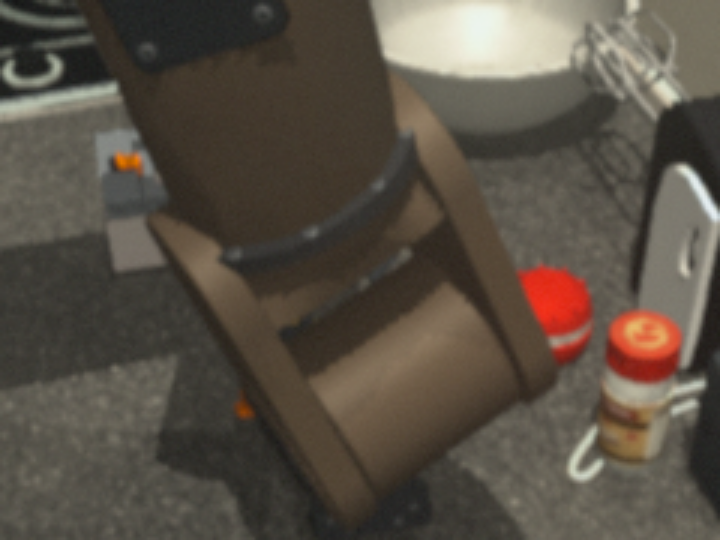

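The arm hides the insert, and only one orange tongue shows at (245,408). I'll retreat horizontally to ease it down.

```bash
python3 -m inch '[[0,0,0,-0.1,-0.7,-0.72,0.4],[0,0,0,-0.1,-0.7,-0.72,0.4],[0,0,0,-0.1,-0.7,-0.72,0.4],[0,0,0,-0.1,-0.7,-0.72,0.4],[0,0,0,-0.1,-0.7,-0.72,0.4],[0,0,0,-0.1,-0.7,-0.72,0.4],[0,0,0,-0.1,-0.7,-0.72,0.4],[0,0,0,0,0,0,0.4]]'
python3 -m inch '[[0,0,0,0,3,-4,-1],[0,0,0,0,3,-4,-1],[0.15,0,0,0,3,-4,-1],[0.16,0,0,0,0,-2,-1],[0.16,0,0,0,0,0,-1],[0.16,0,0,0,0,0,-1],[0.15,0,0,0,0,0,-1],[0,0,0,0,0,0,-1],[0,0,0,0,0,0,-1]]'
python3 - <<'E'
from h import *
p=env.read_camera("wrist"); save(p,"w2.png"); W=cloud(p)
s=env.state(); print(s["eef_pos"],R.from_euler('xyz',s["tcp_rot"]).as_matrix().round(3))
for r in env.trace(p,"grating_insert")[:2]:
    q=W[r["mask"]]; q=q[~np.isnan(q[:,0])]; print(r["score"],len(q),np.percentile(q,[2,50,98],axis=0).round(1).tolist(),cv2.minAreaRect(q[:,:2].astype(np.float32)))
E
```

```text
t: 11.68
eef_pos: [525.0, -5.3, 28.7]
tcp_rot: [2.331, -0.015, 3.035]
ft_force: [-1.0, 0.0, -0.0]
opening: 0.297
grip_force: 0.0
t: 12.8
eef_pos: [523.2, -41.5, 192.2]
tcp_rot: [3.109, -0.016, 3.037]
ft_force: [0.6, 0.8, -0.6]
opening: 0.999
grip_force: 0.0
[523.17412862 -42.0062201  192.1381589 ] [[-0.994  0.106 -0.012]
 [ 0.106  0.994  0.034]
 [ 0.016  0.032 -0.999]]
0.91 8148 [[463.7, 23.6, 3.8], [517.1, 54.1, 10.5], [576.8, 84.3, 12.6]] ((521.1499633789062, 54.87144470214844), (60.49530029296875, 123.35192108154297), 84.05821228027344)
0.73 1023 [[668.6, 52.9, 0.8], [687.9, 62.9, 44.9], [708.5, 78.8, 53.4]] ((620.2420043945312, 37.81982421875), (255.59617614746094, 24.958087921142578), 20.87893295288086)
```

View pics/w2.png

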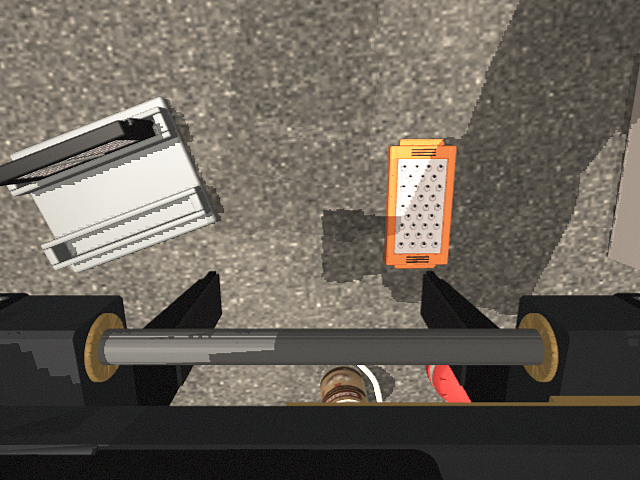

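The wrist view shows the insert flat and teeth up at about (421,205), untouched by the gripper. I'll go over it, level the tool and stop above it.

```bash
python3 -m inch '[[0.033,-0.014,0,0.62,4.8,0,-1],[0,0,0,0.62,4.8,0,-1],[0,0,0,0,0,5,-1],[0,0,0,0,0,5,-1],[0,0,0,0,0,3,-1],[0,0,0,0,0,0,-1],[0,0,0,0,0,0,-1]]'
python3 - <<'E'
from h import *
p=env.read_camera("wrist"); W=cloud(p)
s=env.state(); M=R.from_euler('xyz',s["tcp_rot"]).as_matrix(); print(s["eef_pos"],M.round(3))
m=(W[...,2]>2.5)&(W[...,2]<16)&(abs(W[...,0]-521)<75)&(abs(W[...,1]-55)<45)
m=cv2.morphologyEx(m.astype(np.uint8),cv2.MORPH_OPEN,np.ones((5,5)))>0
q=W[m]; r=cv2.minAreaRect(q[:,:2].astype(np.float32)); print(m.sum(),r)
print("tool delta",(np.append(r[0],0)-s["eef_pos"])@M)
E
```

```text
t: 13.78
eef_pos: [521.6, 54.1, 64.8]
tcp_rot: [-3.139, -0.0, 3.035]
ft_force: [0.3, -0.3, 0.5]
opening: 1.0
grip_force: 0.0
[521.74848429  54.21632402  65.09118757] [[-0.994  0.106  0.   ]
 [ 0.106  0.994 -0.002]
 [-0.001 -0.002 -1.   ]]
16638 ((513.6411743164062, 56.00642395019531), (60.11050033569336, 107.2092056274414), 84.09752655029297)
tool delta [ 8.2966257   1.07362436 65.08309277]
```

```bash
python3 -m inch '[[0,0,0,0,0.1,3,-1],[0,0,0,0,0,2.2,-1],[0,0,0,0,0,0.9,-1],[0,0,0,0,0,0,-0.5],[0,0,0,0,0,0,0],[0,0,0,0,0,0,1],[0,0,0,0,0,0,1],[0,0,0,0,0,0,1],[0,0,0,0,0,0,1]]'
```

```text
t: 14.95
eef_pos: [521.3, 55.5, 3.2]
tcp_rot: [-3.139, -0.0, 3.036]
ft_force: [-1.1, 0.1, 6.1]
opening: 0.627
grip_force: 30.0
```

```bash
python3 -m inch '[[0,0,0,0,0,-2,1],[0,0,0,0,0,-5,1],[0,0,0,0,0,-5,1],[0,0,0,0,0,-5,1],[0,0,-0.015,-1.2,4.7,-3,1],[0,0,0,-1.2,4.7,0,1],[0,0,0,-1.3,4.7,0,1],[0,0,0,-1.3,4.7,0,1],[0,0,0,-1.3,4.7,0,1],[0,0,0,0,0,0,1],[0,0,0,0,0,0,1],[0,0,0,0,0,0,1]]'
python3 - <<'E'
from h import *
p=env.read_camera("wrist"); save(p,"w3.png"); W=cloud(p); np.savez("w3.npz",W=W,img=p["img"])
s=env.state(); M=R.from_euler('xyz',s["tcp_rot"]).as_matrix(); print(s["eef_pos"],M.round(4).tolist(),s["opening"])
T=(W-s["eef_pos"])@M
m=(abs(W[...,2]-70)<3)&(T[...,0]>-20)&(T[...,0]<220)&(abs(T[...,1])<70)
q=T[m]; print("box",m.sum(),cv2.minAreaRect(q[:,:2].astype(np.float32)))
m=(T[...,2]<8)&(T[...,2]>-20)&(abs(T[...,1])<40)&(abs(T[...,0])<80)
q=T[m]; print("ins",m.sum(),cv2.minAreaRect(q[:,:2].astype(np.float32)) if m.sum() else '')
E
```

```text
t: 16.45
eef_pos: [605.8, 283.1, 202.2]
tcp_rot: [-3.139, -0.001, 3.05]
ft_force: [-0.3, -1.0, 0.5]
opening: 0.631
grip_force: 30.0
[605.96527771 283.07890252 202.3850954 ] [[-0.9958, 0.0917, -0.0013], [0.0917, 0.9958, -0.0027], [0.001, -0.0028, -1.0]] 0.6287920940252684
box 4625 ((103.85040283203125, 1.541656494140625), (92.40991973876953, 122.44498443603516), 89.68136596679688)
ins 27214 ((4.835411071777344, -1.8511428833007812), (73.80154418945312, 114.32723236083984), 89.76690673828125)
```

View pics/w3.png

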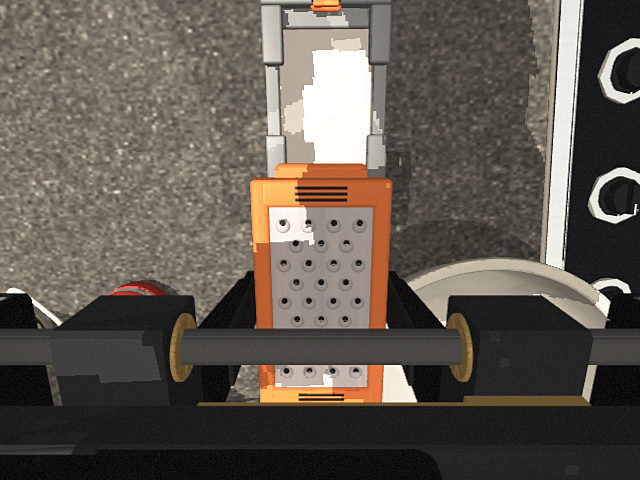

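The wrist view shows the held insert (tongue at (320,171)) and the box ahead of it. The recess runs from about row 28, the near catch is at (325,4), and the rail cut-outs span rows 65 to 135. Next I'll measure both in the tool frame.

```bash
python3 - <<'E'
from h import *
d=np.load("w3.npz"); W=d["W"]; s=env.state(); M=R.from_euler('xyz',s["tcp_rot"]).as_matrix(); T=(W-s["eef_pos"])@M
z=W[...,2]; 
for nm,lo,hi in [("L",260,285),("R",368,392)]:
    for c in range(lo,hi,6):
        col=[(v,T[v,c,0].round(1),T[v,c,1].round(1),z[v,c].round(0)) for v in range(0,180)]
        tops=[k for k in col if abs(k[3]-70)<3]
        if len(tops)<10: continue
        v=np.array([k[0] for k in tops]); g=np.argmax(np.diff(v))
        print(nm,c,"y",tops[0][2],"top x",tops[0][1],"gap from",tops[g][1],"to",tops[g+1][1],"rows",v[g],v[g+1],"end",tops[-1][:2], "mid",np.mean([tops[g][1],tops[g+1][1]]).round(2))
# recess side edges per row on rails (z=70) rows 30..60 and 140..160
for v in [34,44,54,60,140,148,156]:
    r=np.nonzero(abs(z[v,240:410]-70)<3)[0]+240
    g=np.argmax(np.diff(r)); a,b=r[g],r[g+1]
    print("row",v,"outer",T[v,r[0],1].round(1),T[v,r[-1],1].round(1),"inner",T[v,a,1].round(1),T[v,b,1].round(1))
for c in range(290,360,12):
    print(c,[(v,T[v,c,0].round(1),z[v,c].round(0)) for v in (0,4,8,12,16,20,24,26,28,30,32,36)])
# insert
for c in range(280,366,14):
    h=T[:,c,2]; vs=np.nonzero((h[:240]<8)&(h[:240]>-20))[0]
    print("ins col",c,"tongue end row",vs[0],T[vs[0],c].round(1), [ (v,T[v,c,0].round(1),h[v].round(1)) for v in range(vs[0],vs[0]+24,4)])
for v in [190,210,230,250]:
    h=T[v,:,2]; us=np.nonzero((h<8)&(h>-20)&(np.arange(640)>230)&(np.arange(640)<410))[0]
    print("ins row",v,T[v,us[0]].round(1),T[v,us[-1]].round(1))
E
```

```text
L 260 y -44.2 top x 164.4 gap from 163.1 to 160.1 rows 2 7 end (16, np.float64(154.7)) mid 161.6
L 266 y -40.0 top x 164.2 gap from 124.4 to 72.9 rows 62 136 end (161, np.float64(54.3)) mid 98.65
L 272 y -35.8 top x 164.1 gap from 123.9 to 73.6 rows 63 135 end (176, np.float64(42.8)) mid 98.75
L 278 y -31.6 top x 164.1 gap from 124.0 to 72.9 rows 63 136 end (163, np.float64(52.8)) mid 98.45
L 284 y -27.4 top x 164.1 gap from 162.3 to 72.9 rows 4 136 end (162, np.float64(53.5)) mid 117.6
R 368 y 30.8 top x 163.8 gap from 162.6 to 72.9 rows 3 136 end (176, np.float64(42.9)) mid 117.75
R 374 y 35.2 top x 164.6 gap from 124.7 to 73.6 rows 62 135 end (176, np.float64(42.9)) mid 99.15
R 380 y 39.0 top x 163.8 gap from 124.6 to 73.6 rows 62 135 end (176, np.float64(43.0)) mid 99.1
R 386 y 43.5 top x 164.5 gap from 124.6 to 72.9 rows 62 136 end (146, np.float64(65.5)) mid 98.75
row 34 outer -44.3 47.4 inner -30.2 32.5
row 44 outer -43.3 46.9 inner -29.8 33.3
row 54 outer -44.1 47.2 inner -29.9 32.9
row 60 outer -44.2 47.5 inner -30.1 32.9
row 140 outer -43.5 47.5 inner -29.8 33.3
row 148 out
[... 4806 characters left out ...]
(60.3), np.float64(-0.7)), (171, np.float64(58.7), np.float64(-2.4)), (175, np.float64(56.9), np.float64(-0.6)), (179, np.float64(55.7), np.float64(-6.1)), (183, np.float64(54.3), np.float64(-8.1))]
ins col 364 tongue end row 164 [61.4 17.1  1.8] [(164, np.float64(61.4), np.float64(1.8)), (168, np.float64(59.9), np.float64(-0.8)), (172, np.float64(58.1), np.float64(-0.2)), (176, np.float64(56.4), np.float64(-0.4)), (180, np.float64(55.5), np.float64(-7.7)), (184, np.float64(53.9), np.float64(-7.9))]
ins row 190 [ 51.2 -31.6  -6.7] [51.2 27.8 -6.9]
ins row 210 [ 42.9 -31.2  -8.3] [42.8 27.7 -7.4]
ins row 230 [ 34.  -31.4  -7.3] [34.1 27.6 -7.7]
ins row 250 [ 24.8 -31.5  -6.7] [25.1 27.6 -7.6]
```

```bash
python3 -m inch '[[0,0,0,4.9,0.35,0,1],[0,0,0,5.0,0,0,1],[0,0,0,0,0,5,1],[0,0,0,0,0,4,1],[0,0,0,0,0,2.2,1],[0,0,0,0,0,0,1],[0,0,0,0,0,0,1],[0,0,0,0,0,0,1]]'
python3 - <<'E'
from h import *
p=env.read_camera("wrist"); save(p,"w4.png"); W=cloud(p); 
s=env.state(); M=R.from_euler('xyz',s["tcp_rot"]).as_matrix(); print(s["eef_pos"],M.round(4).tolist())
T=(W-s["eef_pos"])@M; z=W[...,2]; np.savez("w4.npz",W=W,T=T,img=p["img"])
U=np.arange(640)
for x0 in [75,65,52,45,38,32]:
    # nearest row by column 320
    v=int(np.nanargmin(abs(T[:250,320,0]-x0)))
    f=np.nonzero((abs(z[v]-70)<3.5)&(abs(T[v,:,1])<60))[0]
    g=np.nonzero((T[v,:,2]<8)&(T[v,:,2]>-20)&(abs(T[v,:,1])<45))[0]
    print(x0,v,"frame",T[v,f[[0,-1]],1].round(1) if len(f) else '',"ins",T[v,g[[0,-1]],1].round(1) if len(g) else '')
for c in (270,300,320,340,370):
    f=np.nonzero((abs(z[:250,c]-70)<3.5)&(T[:250,c,0]>40))[0]; g=np.nonzero((T[:250,c,2]<8)&(T[:250,c,2]>-20))[0]
    print(c,"frame x",T[f[[0,-1]],c,0].round(1) if len(f) else '',"ins end",T[g[:1],c].round(1))
E
```

```text
t: 17.5
eef_pos: [508.1, 296.2, 91.5]
tcp_rot: [-3.14, 0.001, 3.051]
ft_force: [-0.5, 0.1, -0.5]
opening: 0.626
grip_force: 30.0
[508.01082055 296.26004796  91.31819955] [[-0.9959, 0.0907, 0.0003], [0.0907, 0.9959, -0.002], [-0.0004, -0.002, -1.0]]
75 131 frame [-48.2  42.5] ins 
65 153 frame [-48.   42.1] ins 
52 188 frame [-48.1  42.7] ins [-31.5  27.8]
45 204 frame [-48.1  42.6] ins [-31.2  27.6]
38 220 frame [-48.3  42.3] ins [-31.7  27.5]
32 234 frame  ins [-31.4  27.9]
270 frame x [91.  63.9] ins end [[ 55.7 -23.7  -0.5]]
300 frame x [91.1 61. ] ins end [[ 61.6 -10.7   0.8]]
320 frame x [91.  60.5] ins end [[61.6 -2.   1.5]]
340 frame x [91.6 64. ] ins end [[61.7  6.6 -0.2]]
370 frame x [91.5 63.9] ins end [[55.6 19.8  0.4]]
```

View pics/w4.png

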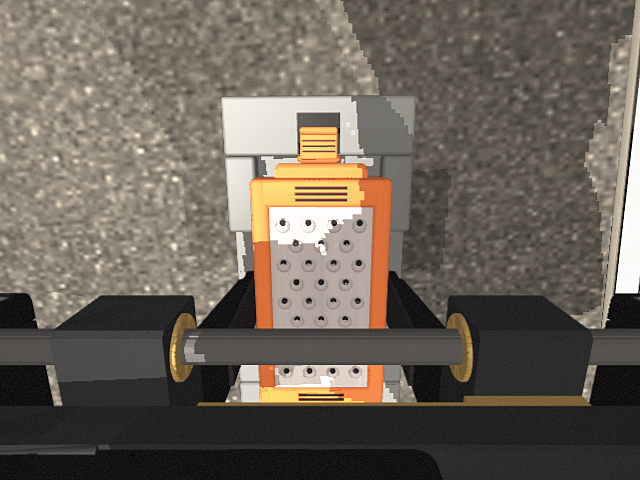

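The wrist view shows the insert centred over the recess with the near catch at (319,145). The measured offset is about +0.4 mm along x and -1 mm along y, so I'll correct that and lower it onto the catches.

```bash
python3 -m inch '[[0,0,0,0.04,-0.095,0.8,1],[0,0,0,0,0,0.8,1],[0,0,0,0,0,0,1],[0,0,0,0,0,0.25,1],[0,0,0,0,0,0.15,1],[0,0,0,0,0,0,1]]'
python3 - <<'E'
from h import *
p=env.read_camera("wrist"); W=cloud(p); 
s=env.state(); M=R.from_euler('xyz',s["tcp_rot"]).as_matrix(); print(s["eef_pos"],s["moment"])
T=(W-s["eef_pos"])@M; z=W[...,2]
for x0 in [75,65]:
    v=int(np.nanargmin(abs(T[:250,320,0]-x0))); f=np.nonzero((abs(z[v]-70)<3.5)&(abs(T[v,:,1])<60))[0]
    print("frame",T[v,f[[0,-1]],1].round(1))
for c in (270,370):
    f=np.nonzero((abs(z[:250,c]-70)<3.5)&(T[:250,c,0]>40))[0]; print(T[f[0],c,0].round(1))
E
```

```text
t: 18.3
eef_pos: [507.4, 295.4, 70.6]
tcp_rot: [-3.139, -0.0, 3.051]
ft_force: [0.2, -0.0, 2.0]
opening: 0.628
grip_force: 30.0
[507.42085938 295.34014489  70.56390928] [ 0.08237909 -0.21020825 -0.02024   ]
frame [-47.8  43.9]
frame [-47.3  42.9]
90.4
90.8
```

```bash
python3 -m inch '[[0,0,0,0,0,0.25,1],[0,0,0,0,0,0.25,1],[0,0,0,0,0,0,1]]'; python3 -m inch '[[0,0,0,0,0,0.25,1],[0,0,0,0,0,0.2,1],[0,0,0,0,0,0,1]]'
```

```text
t: 18.73
eef_pos: [506.9, 295.2, 64.8]
tcp_rot: [-3.139, -0.002, 3.051]
ft_force: [0.2, 1.7, -2.3]
opening: 0.623
grip_force: 30.0
t: 19.1
eef_pos: [506.9, 295.1, 61.2]
tcp_rot: [-3.139, -0.001, 3.051]
ft_force: [-2.9, -1.4, 7.1]
opening: 0.627
grip_force: 30.0
```

```bash
python3 -m inch '[[0,0,0,0,0,0.1,1],[0,0,0,0,0,0.1,1],[0,0,0,0,0,0,1]]'
python3 - <<'E'
from h import *
p=env.read_camera("wrist"); W=cloud(p); s=env.state(); M=R.from_euler('xyz',s["tcp_rot"]).as_matrix(); T=(W-s["eef_pos"])@M
z=W[...,2]
a=(T[...,0]>70)&(T[...,0]<88)&(abs(abs(T[...,1]+2)-30)<12); b=(T[...,0]>40)&(T[...,0]<53)&(abs(T[...,1]+2)<26)
print(np.nanmedian(z[a]),np.nanmedian(z[b]),s["ft_force"],s["eef_pos"])
E
```

```text
t: 19.48
eef_pos: [506.9, 295.1, 61.2]
tcp_rot: [-3.139, -0.0, 3.051]
ft_force: [-8.6, -4.2, 29.3]
opening: 0.625
grip_force: 30.0
69.48953197672962 69.17402403352432 [-8.79714533 -4.49926145 29.59057858] [506.95534085 295.08814807  61.18208823]
```

The insert is home (29 N reaction) and its top is level with the frame within 0.3 mm. I'll release, back off and inspect both catches.

```bash
python3 -m inch '[[0,0,0,0,0,-0.2,1],[0,0,0,0,0,0,1],[0,0,0,0,0,0,0],[0,0,0,0,0,0,-0.5],[0,0,0,0,0,0,-0.6],[0,0,0,0,0,0,-0.6],[0,0,0,0,0,-4,-0.6],[0,0,0,0,0,-5,-0.6],[0,0,0,-3,0,-5,-0.6],[0,0,0,-5,0,0,-0.6],[0,0,0,0,0,0,-0.6],[0,0,0,0,0,0,-0.6]]'
python3 - <<'E'
from h import *
p=env.read_camera("wrist"); W=cloud(p); s=env.state(); M=R.from_euler('xyz',s["tcp_rot"]).as_matrix()
c=np.array([508.,295.,0]); B=(W-c)@M; B[...,2]=W[...,2]
for nm,x in (("near",(40,53)),("mid",(-20,20)),("far",(-53,-40))):
    a=(B[...,0]>x[0])&(B[...,0]<x[1])&(abs(B[...,1])<26); q=B[a]
    e=(B[...,0]>x[0])&(B[...,0]<x[1])&(abs(abs(B[...,1])-39)<5)
    print(nm,a.sum(),np.nanpercentile(q[:,2],[10,50,90]).round(1),"rails",np.nanmedian(W[e][:,2]).round(1))
i=p["img"]; ok=(abs(B[...,0])<105)&(abs(B[...,1])<60); v,u=np.nonzero(ok)
i=i[v.min():v.max(),u.min():u.max()]; cv2.imwrite("pics/w5.png",cv2.cvtColor(cv2.resize(i,None,fx=2,fy=2,interpolation=cv2.INTER_CUBIC),cv2.COLOR_RGB2BGR)); print(i.shape)
E
```

```text
t: 21.02
eef_pos: [586.3, 288.2, 199.9]
tcp_rot: [-3.138, -0.003, 3.051]
ft_force: [0.8, 0.0, 0.3]
opening: 0.798
grip_force: 0.0
near 1461 [67.7 69.  70.3] rails 69.3
mid 3820 [67.4 68.5 69.8] rails 54.7
far 31353 [292.7 315.3 323.9] rails 301.2
(479, 639, 3)
```

View pics/w5.png

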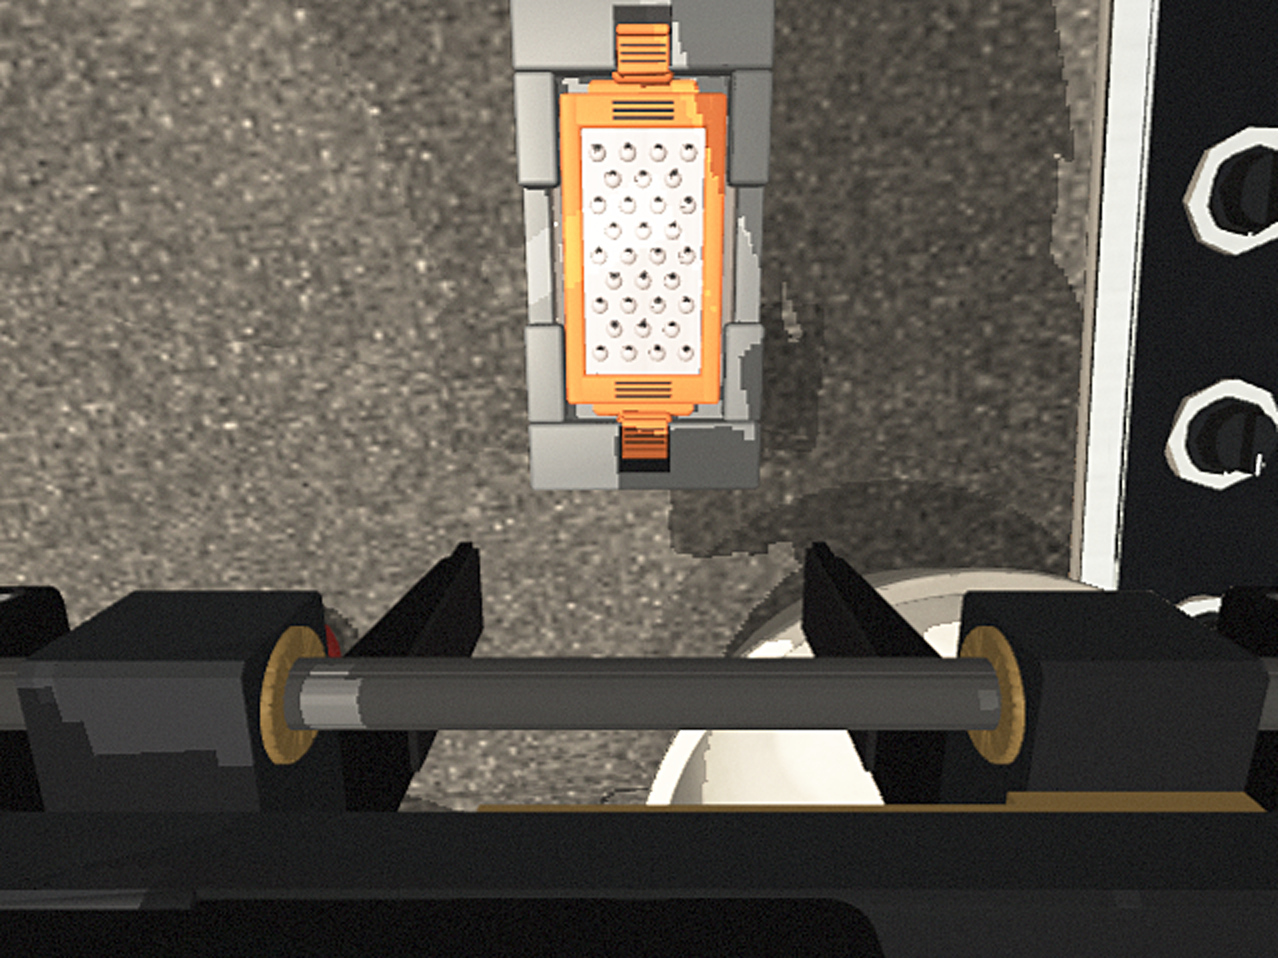

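The view shows the insert in the frame at about (643,250), with both orange catches, at (643,55) and (645,435), over its tongues. One numeric check of its far end and the bystanders before handing in.

```bash
python3 - <<'E'
from h import *
p=env.read_camera("wrist"); W=cloud(p)
for nm,(v0,v1,u0,u1) in {"near ins":(49,60,290,355),"far ins":(190,200,290,355),"far rails":(170,205,266,278),"near rails":(45,80,262,272),"far frame":(220,238,270,300),"near catch":(14,32,311,332),"far catch":(212,226,313,332)}.items():
    print(nm,np.nanmedian(W[v0:v1,u0:u1,2]).round(1))
q=env.read_camera("side"); V=cloud(q)
for t in ["slicing_insert","kitchen_timer","spice_jar"]:
    for r in env.trace(q,t)[:1]:
        m=V[r["mask"]]; print(t,r["score"],np.nanpercentile(m,[2,50,98],axis=0).round().tolist())
E
```

```text
near ins 69.5
far ins 69.5
far rails 69.5
near rails 69.5
far frame 69.6
near catch 71.4
far catch 71.2
slicing_insert 0.83 [[425.0, -286.0, 12.0], [444.0, -229.0, 58.0], [461.0, -172.0, 73.0]]
kitchen_timer 0.63 [[659.0, 55.0, 8.0], [682.0, 71.0, 42.0], [716.0, 106.0, 55.0]]
spice_jar 0.78 [[678.0, -56.0, 2.0], [692.0, -48.0, 72.0], [720.0, -14.0, 109.0]]
```

```bash
python3 -c "
from h import *
print(env.job_done())"
```

```text
the job is handed in; nothing more can be done
None
```

The larger orange grating insert is in the box frame, flush at both ends with both spring catches over its tongues; the slicing insert, timer and spice jar have not moved, and I handed the job in at about 21 s.

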